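Weigh out a batch of steel balls on the spring scale

TASK

Pour the steel balls from the red scoop into the pan of the spring scale until their weight brings the pan down onto its stop and keeps it there, then set the red scoop back down upright on the bench and let go. Leave the blue scoop with the wooden balls where it is.

Things in the scene. Friction and masses are not known exactly. Their poses are not given: they have to be found in the camera images.
- red_scoop: Red 160 g trough (mm): 106 long, 58 wide, walls 45 high; six 22 mm, 44 g steel balls lie at its back. Origin: underside centre; +x to the closed back, z up. Open spout: lip at x -51, z 27. Floor falls 12 deg from lip to back; tipping 40 deg spout-down empties it. Black handle bar along x over the trough: x -30 to 61, 14 wide, z 73 to 95, on a post at the back only; pinch it across y at x 10, z 84.
- blue_scoop: Blue scoop, same shape, size and frame as the red one, holding four 22 mm wooden balls that are too light for this batch. It stays put.
- pan_mouth (a point): Centre of the round steel pan's mouth at rim height, moving with the pan; 115 mm above the bench when up. Pan (mm): 140 across the rim, 116 at the bottom, 50 deep. z up; +y points to the fixed column with the coil spring, centred 118 away: 64 wide (x), 36 deep, 180 high. Other sides open. Base plate 20 high, 80 out in +-x and -y, 160 in +y.
- scale_pan (a joint): How far the pan has sunk, in m: 0 = up (empty), 0.030 = on its hard stop. A spring holds it up: two steel balls bring it only part of the way, any four of the six hold it on the stop; pushed by hand it springs back.
There are look-alikes about, which are no part of the job. What is shaped like the red_scoop but turquoise is not meant.

How it is judged:
By the outcome, as a careful person would: the job done as asked, in the order asked, and still so for the second after the job is handed in, with the robot touching nothing.
It also fails if it takes over 67 s, if anything falls off the work surface, if the arm or the gripper's body presses on something with over 40 N, if the wrist force passes 120 N, or if a joint passes its speed limit or range.

ROBOT

A 6-joint arm with a two-finger parallel gripper is mounted at the origin on the work surface. World frame = base frame: x ahead of the robot, y to its left, z up, the work surface at z = 0. Lengths are in m, angles in rad, forces in N, time in s.
With the tool pointing down it reaches from about 0.25 to 0.725 m from the base axis. Payload 4 kg.
Tool frame: the origin (TCP) lies between the finger pads; the fingertips stand arm.tips_ahead ahead of it and the grasp point (between the pads) lies 2 mm behind it (arm.tips_ahead is the distance from the TCP to the fingertips, in m); x points along the fingers, y is the direction in which the jaws open and shut, and the axes are right-handed (so a half turn about x gives the same grasp; the last joint's range is limited). The gripper opens to 85 mm and grips with 20 to 120 N. Pads are 22 mm wide; open, the fingers measure 114 mm over their backs; the gripper's body (76 mm by 85 mm) begins 54 mm behind the grasp point. The pads swing forward as they close: fully open they stand 13 mm farther back than shut.
Start: joints at [1.205, 0.241, 0.005, 1.335, 0, 1.571], TCP at [0.179, 0.467, 0.248] pointing down, gripper open.
Joint ranges: [-2.72, 2.72], [-1.05, 1.87], [-1.09, 1.28], [-1.99, 2.15], [-1.42, 1.44], [-3.14, 3.14]. Speed limits (rad/s): [2.79, 2.79, 3.14, 3.14, 3.14, 3.14].

INTERFACE

Orientations are given as a unit quaternion [x, y, z, w].
In Python, from cell import sensors, viewer, workorder, arm gives the robot as it stands. The module is installed in compiled form; this text tells all that it offers.
- The arm moves only by the shell command python3 -m crank 'ROWS'. ROWS is JSON, a list of rows, each a list of 7 numbers: the shift along the tool's x, y, z in mm, then the turn, a rotation vector about the tool's x, y, z in rad, then the opening, from -1 (shut) to 1 (fully open), so that 0 is half open. In form: [[x, y, z, ax, ay, az, fingers], ...]. A call has 1 to 5 rows; each row is the pose to reach, as a shift and turn from the pose measured when the call began, along the tool's axes at that moment; what a row does not reach only later rows make up. A row lasts 1/8 s, in which the tool goes at most 62.5 mm and 10.7 degrees, less where a joint would pass 70% of its speed; a pose out of reach is approached as far as the arm can. A call with a gripper value outside its range is refused whole. The fingers move at their own pace and stop on an object; the grip force is fixed at half the most. Time passes only in rows, so rows that repeat a pose let the fingers close. It gives the time, the measured TCP pose, the force and the opening at its end, in the units of the state.
- sensors.get_obs(): the state, without advancing time (a new reading comes with each control period).
- viewer.grab_frame(name): name is "side" or "top"; returns a dict with "pixels" (384x512x3 uint8, red, green, blue), "depth" (384x512 float32, m along the optical axis (not along the pixel's ray), 0 where there is no reading), "fx", "fy", "cx", "cy" (pixels), "T" (4x4, takes a point from camera to world coordinates). Camera axes: x right, y up, looking along -z (the intrinsics and any distortion apply to the point x, -y, -z); pixel columns grow to the right and rows downward; lengths in m; the calibration is good to about 2 mm. A picture is of the moment at which its call begins.
- workorder.close_job(): hands the job in, once; it reports no verdict.
The state is a dict: "t": time; "joint_positions": joint angles; "joint_velocities": joint speeds; "effort": joint torques, N m; "ee_pos": TCP position; "eef_rot": TCP orientation; "wrist_force": force on the tool from outside, world axes, zero at the start; "torque": the same for the moment, N m; "width": finger opening in m.
Only numpy, scipy, OpenCV 4.12 (cv2) and the standard library are available. Lean on these libraries where they do the work, as an engineer would, in place of code of your own. Each camera call takes 0.05 s, during which the arm holds its last target.

## Working session

There is one attempt and no reset: what is moved stays moved. The work goes in short steps, Python scripts to look and compute and a shell command to move; the robot and the scene stay as the last step left them, time stands still between calls to the robot, and variables do not carry over. Pictures are saved under pics/ and viewed, and the job is handed in when it is done.

```bash
mkdir -p pics; ls
cat > h.py <<'E'
import numpy as np, cv2
from scipy.spatial.transform import Rotation as R
from cell import sensors, viewer, workorder, arm
def grab(n,fn=None):
    f=viewer.grab_frame(n)
    if fn: cv2.imwrite('pics/'+fn,f['pixels'][:,:,::-1])
    return f
def cloud(f):
    d=f['depth']; v,u=np.mgrid[0:d.shape[0],0:d.shape[1]]
    X=(u-f['cx'])/f['fx']*d; Y=-(v-f['cy'])/f['fy']*d
    P=np.stack([X,Y,-d,np.ones_like(d)],-1)@f['T'].T
    P=P[...,:3]; P[d==0]=np.nan
    return P
E
python3 - <<'E'
from h import *
for n in('side','top'):
    f=grab(n,n+'0.png'); print(n,{k:f[k] for k in f if k not in('pixels','depth')})
    np.savez('%s0.npz'%n,**f)
s=sensors.get_obs();print(s, arm.tips_ahead)
E
```

```text
pics
side {'fx': 359.33097154029633, 'fy': 359.33097154029633, 'cx': 253.63229664026477, 'cy': 191.26555222803458, 'T': array([[-0.98742915,  0.10783819, -0.11556212,  0.44887555],
       [-0.15796526, -0.64765125,  0.74538234,  0.65285917],
       [ 0.00553673,  0.75426705,  0.65654441,  0.68005327],
       [ 0.        ,  0.        ,  0.        ,  1.        ]])}
top {'fx': 402.3897379761225, 'fy': 402.3897379761225, 'cx': 256.5980779675797, 'cy': 184.78216287662545, 'T': array([[ 0.00200967,  0.99510197, -0.09883336,  0.43202939],
       [-0.99981973,  0.0038655 ,  0.01858944,  0.01346563],
       [ 0.01888043,  0.09877819,  0.99493035,  1.01911774],
       [ 0.        ,  0.        ,  0.        ,  1.        ]])}
{'t': 0.1, 'joint_positions': array([1.20497123e+00, 2.41377741e-01, 3.84006473e-03, 1.33522093e+00,
       1.48989555e-05, 1.57079268e+00]), 'joint_velocities': array([ 1.60280707e-03, -2.12502634e-03,  2.18259463e-03, -9.54408474e-04,
       -4.69187876e-04, -3.72857055e-05]), 'effort': array([-2.46921891e-04, -3.73138297e+01,  2.53009862e+01,  1.08578833e-02,
       -9.27419336e-06, -1.91834567e-05]), 'ee_pos': array([0.17865904, 0.46640191, 0.24747473]), 'eef_rot': array([ 0.12793613,  0.69544216, -0.12929861,  0.69517941]), 'wrist_force': array([ 0.22602398, -0.68666103, -0.62575165]), 'torque': array([ 0.00363195,  0.02030565, -0.00244523]), 'width': 0.08488084633286615} 0.017
```

View pics/side0.png

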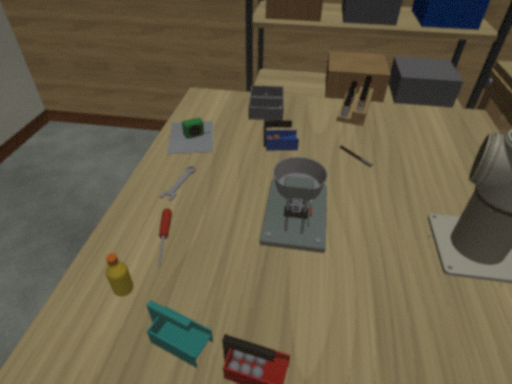

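View pics/top0.png

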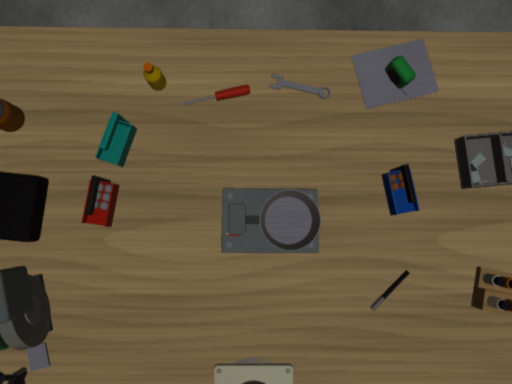

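Run:
```python
from h import *
t=dict(np.load('top0.npz')); s=dict(np.load('side0.npz'))
a=cv2.resize(t['pixels'][160:260,70:170],(400,400),interpolation=2)
b=cv2.resize(s['pixels'][284:384,200:300],(400,400),interpolation=2)
a2=cv2.resize(t['pixels'][170:270,210:330],(400,333),interpolation=2)
cv2.imwrite('pics/crop1.png',np.hstack([a,b])[:,:,::-1])
b2=cv2.resize(s['pixels'][150:250,250:350],(333,333),interpolation=2)
cv2.imwrite('pics/crop2.png',np.hstack([a2,b2])[:,:,::-1])
for n,f in(('top',t),('side',s)):
    P=cloud(f); px=f['pixels'].astype(int)
    red=(px[...,0]>110)&(px[...,1]<60)&(px[...,2]<60)
    for nm,m in (('red',red),):
        k,l,st,c=cv2.connectedComponentsWithStats(m.astype(np.uint8))
        for i in range(1,k):
            if st[i,4]>50:
                Q=P[l==i]; print(n,nm,st[i],c[i],np.nanmin(Q,0),np.nanmax(Q,0))
P=cloud(t)
np.set_printoptions(precision=3,suppress=True,linewidth=200)
print((P[175:232:3,76:126:3,2]*1000).round()) 
print((P[180:260:5,215:330:5,2]*1000).round())
```

```text
top red [216  88  33   9 118] [232.27966102  91.83050847] [0.75637895 0.01724923 0.01822288] [0.7789779 0.0984807 0.0290115]
side red [161 209  10  24 130] [164.92307692 220.63846154] [0.75559167 0.0153889  0.02026944] [0.78077559 0.09589172 0.0282098 ]
side red [253 359  35  25 493] [274.30628803 371.80324544] [0.43109263 0.35748288 0.01703475] [0.48631459 0.4095949  0.04745461]
[[ 2.  4. -0. -0.  0. -0. 97.  0. -1. -1.  1.  0. -1.  2. -2. -2. -0.]
 [-2.  1.  2. -0.  1. 97. 95. 94. 74. 56. -4. -0. -2.  0.  2. -1. -3.]
 [ 2. -2. -1. -6.  1. 96. 94. 87. nan 44. 33. 13. -2. -1.  5. -2. -1.]
 [-2. -1.  2. -0.  3. 93. 95. 84. 29. 22.  7. 23. 43. 31.  8. -4. nan]
 [-0.  3. -2. -0. 42. 95. 94. 81. 30. 21. 29. 28. 46. 24.  3.  1.  1.]
 [-2. -0.  0. -1. 43. 94. 92. 79. 24. 12. 26. 27. 43. 21.  1.  1. -2.]
 [-0. -1.  1.  1. 96. 94. 93. 32. 31.  9. 33. 26. 35. 19. -0. -3. -1.]
 [ 1.  3. -1. -2. 93. 91. 89. 32. 28. 35. 34. 30. 32. 16. -1.  1.  1.]
 [ 2.  1.  1. -0. 99. 95. 84. 26. 13. 31. 29. 45. 31. 11. -3.  2. -2.]
 [-0.  1. -0. 41. 94. 95. 83. 37. 16. 38. 33. 44. 26.  4.  3.  2. -1.]
 [-2.  
[... 1821 characters left out ...]
 3.  21. 179. 180. 180.  20.  18.  22.  21.  86.  70.  69.  70.  69.  70.  71.  67.  68.  73. 104.   1.   1.]
 [ -3.  -2.  18. 106. 101. 104.  20.  24.  21.  19. 112.  70.  67.  68.  68.  68.  69.  70.  68.  89. 116.   2.  -1.]
 [  1.  -1.  23.  21.  19.  20.  19.  18.  19.  22.  21. 103.  72.  68.  67.  71.  70.  69.  85. 110.  21.   1.  -5.]
 [ -0.   1.  19.  21.  20.  18.  23.  19.  19.  21.  21.  21. 112.  93.  83.  83.  87.  98. 114.  21.  21.  -0.  -1.]
 [ -0.   0.  20.  21.  21.  21.  19.  19.  18.  19.  19.  19.  16.  21. 116. 116. 113.  19.  22.  20.  21.  -0.  -2.]
 [  1.   1.   1.  -1.   1.  -3.  -2.  -1.   1.   3.  -0.   2.  -1.  -3.   1.  -4.  -1.  -1.   1.   0.   3.   0.  -4.]]
```

```bash
ls pics
```

```text
crop1.png
crop2.png
side0.png
top0.png
```

View pics/crop1.png

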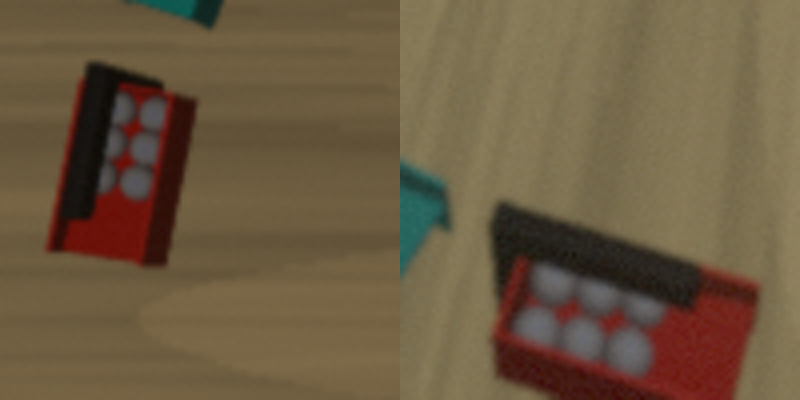

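View pics/crop2.png

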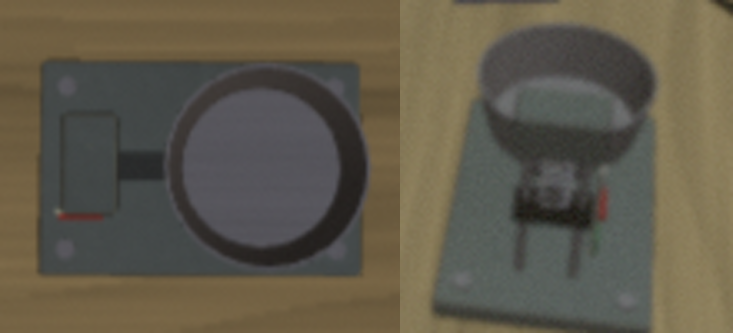

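Run:
```python
from h import *
np.set_printoptions(precision=4,suppress=True)
t=dict(np.load('top0.npz')); P=cloud(t)
roi=np.zeros(P.shape[:2],bool); roi[170:236,72:125]=1
m=roi&(P[...,2]>.088)&(P[...,2]<.102)
Q=P[m]; c,(w,h),a=cv2.minAreaRect((Q[:,:2]*1000).astype(np.float32)); print('handle',c,w,h,a,m.sum())
box=cv2.boxPoints((c,(w,h),a));print(box)
px=t['pixels'].astype(int)
m2=roi&(P[...,2]>.006); 
Q2=P[m2]; r2=cv2.minAreaRect((Q2[:,:2]*1000).astype(np.float32)); print('trough',r2); print(cv2.boxPoints(r2))
# side view handle
s=dict(np.load('side0.npz')); S=cloud(s)
ms=np.zeros(S.shape[:2],bool); ms[325:384,215:300]=1
q=S[ms&(S[...,2]>.085)&(S[...,2]<.102)]; r=cv2.minAreaRect((q[:,:2]*1000).astype(np.float32)); print('sidehandle',r)
# pan
roi=np.zeros(P.shape[:2],bool); roi[180:262,255:330]=1
m=roi&(P[...,2]>.107)&(P[...,2]<.125); q=(P[m][:,:2]*1000).astype(np.float32)
print('pan',cv2.fitEllipse(q),cv2.minEnclosingCircle(q), np.median(P[m][:,2]))
m=roi&(P[...,2]>.06)&(P[...,2]<.074); q=(P[m][:,:2]*1000).astype(np.float32); print('bottom',cv2.minEnclosingCircle(q))
roi[:]=0;roi[190:250,215:262]=1
m=roi&(P[...,2]>.172);q=(P[m][:,:2]*1000).astype(np.float32);print('col',cv2.minAreaRect(q))
m=np.zeros_like(roi);m[180:262,215:330]=1;m&=(P[...,2]>.014)&(P[...,2]<.026);q=(P[m][:,:2]*1000).astype(np.float32);print('base',cv2.minAreaRect(q))
roi[:]=0;roi[105:172,90:142]=1
m=roi&(P[...,2]>.01);q=(P[m][:,:2]*1000).astype(np.float32);print('turq',cv2.boxPoints(cv2.minAreaRect(q)))
print(R.from_quat(sensors.get_obs()['eef_rot']).as_matrix())
```

```text
handle (500.2459716796875, 376.1409606933594) 15.158960342407227 90.13711547851562 81.34613037109375 269
[[454.55   375.429 ]
 [543.661  361.8665]
 [545.9419 376.8529]
 [456.8309 390.4154]]
trough ((489.33587646484375, 378.29925537109375), (60.825401306152344, 113.39258575439453), 81.18418884277344)
[[428.6484 356.935 ]
 [540.7014 339.5567]
 [550.0234 399.6635]
 [437.9704 417.0418]]
sidehandle ((499.7486267089844, 375.1766052246094), (14.890061378479004, 90.54827880859375), 81.07386779785156)
pan ((444.3466491699219, -77.78901672363281), (134.11672973632812, 134.26242065429688), 96.2658920288086) ((444.29522705078125, -78.0504379272461), 69.575439453125) 0.11333615088142457
bottom ((444.7659912109375, -78.35159301757812), 57.52634811401367)
col ((443.94122314453125, 39.58434295654297), (62.38871765136719, 35.54875183105469), 0.21115952730178833)
base ((444.5653381347656, -37.80354309082031), (158.9232177734375, 240.1551971435547), 0.05060615763068199)
turq [[577.2067 333.4976]
 [684.9106 298.436 ]
 [703.7369 356.2675]
 [596.033  391.329 ]]
[[-0.0007  0.3577  0.9338]
 [-0.0018  0.9338 -0.3577]
 [-1.     -0.002  -0.    ]]
```

The job's scoop is the red one, at top (100,202) and side (255,365). It is red, with a black handle and six grey balls at its back. The look-alikes are the turquoise scoop at top (117,139) and the blue one at top (400,190). The measured scoop width, bar size and pan height (about 115 mm) all match the description. The enlarged crop confirms the red scoop, so I'm moving above the bar.

```bash
cat >> h.py <<'E'
np.set_printoptions(precision=4,suppress=True)
YAW=np.deg2rad(-8.7)
def Rs(yaw=YAW,tilt=0):  # tool orientation for scoop yaw, spout-down tilt (deg)
    Z=R.from_euler('z',yaw); M=Z.as_matrix()
    T=np.stack([-M[:,2],M[:,1],M[:,0]],1)
    return R.from_matrix(T)*R.from_rotvec([0,-np.deg2rad(tilt),0])
def delta(p,Rt):
    s=sensors.get_obs(); R0=R.from_quat(s['eef_rot'])
    d=R0.inv().apply(np.array(p)-s['ee_pos'])*1000
    return np.r_[d.round(1),(R0.inv()*Rt).as_rotvec().round(3)]
E
python3 - <<'E'
from h import *
print(delta([.4946,.3765,.165],Rs()))
E
```

```text
[ 82.4    29.2   327.2    -0.214  -0.      0.002]
```

```bash
python3 -m crank '[[15,6,62,-0.06,0,0,1],[30,12,124,-0.12,0,0,1],[45,18,184,-0.18,0,0,1],[60,24,244,-0.214,0,0,1],[72,28,300,-0.214,0,0,1]]'
python3 - <<'E'
from h import *
s=sensors.get_obs();print(s['joint_positions'],s['ee_pos']);print(delta([.4946,.3765,.155],Rs()))
E
```

```text
t: 0.72
ee_pos: [0.4703, 0.385, 0.1761]
eef_rot: [0.053, 0.705, -0.053, 0.705]
wrist_force: [-0.3, -0.3, -0.5]
width: 0.0858
[ 0.6864  0.4908  0.1807  1.2603 -0.0008  0.837 ] [0.4703 0.385  0.1761]
[21.1   -4.8   25.3    0.001  0.001  0.   ]
```

```bash
python3 -m crank '[[10,-4.8,25.3,0,0,0,1],[20,-4.8,25.3,0,0,0,1],[20,-4.8,25.3,0,0,0,1]]'
python3 - <<'E'
from h import *
print(delta([.4946,.3765,.082],Rs()))
f=grab('top','top1.png');g=grab('side','side1.png')
a=cv2.resize(f['pixels'][140:260,50:170],(400,400),interpolation=2)
b=cv2.resize(g['pixels'][264:384,180:300],(400,400),interpolation=2)
cv2.imwrite('pics/crop3.png',np.hstack([a,b])[:,:,::-1])
E
```

```text
t: 1.1
ee_pos: [0.4931, 0.376, 0.1544]
eef_rot: [0.052, 0.706, -0.054, 0.704]
wrist_force: [0.1, -0.3, 0.5]
width: 0.085
[72.4    1.     1.5    0.001 -0.002  0.003]
```

View pics/crop3.png

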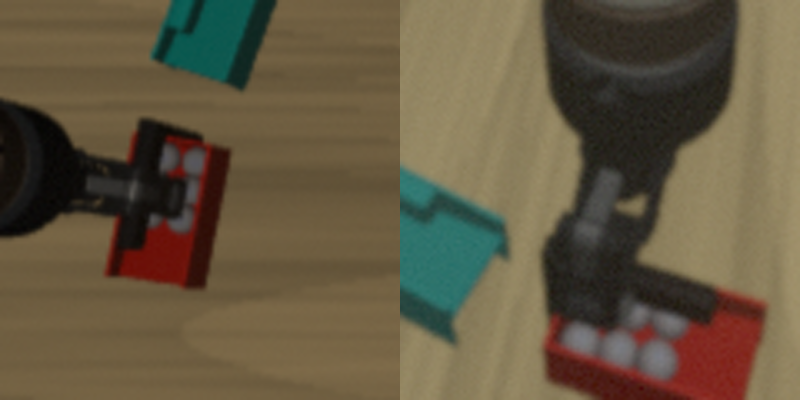

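The open fingers straddle the black bar: in the crop they are at about (150,185) from the top and (590,270) from the side. Next I descend and close.

```bash
python3 -m crank '[[25,1,1.5,0,0,0,1],[50,1,1.5,0,0,0,1],[65,1,1.5,0,0,0,1],[72,1,1.5,0,0,0,1],[72,1,1.5,0,0,0,1]]'; python3 -m crank '[[0,0,0,0,0,0,-1],[0,0,0,0,0,0,-1],[0,0,0,0,0,0,-1],[0,0,0,0,0,0,-1],[0,0,0,0,0,0,-1]]'; python3 -m crank '[[0,0,0,0,0,0,-1],[0,0,0,0,0,0,-1],[-2,0,0,0,0,0,-1],[-10,0,0,0,0,0,-1],[-20,0,0,0,0,0,-1]]'
```

```text
t: 1.82
ee_pos: [0.4948, 0.378, 0.0842]
eef_rot: [0.052, 0.705, -0.053, 0.705]
wrist_force: [0.3, -0.4, 0.8]
width: 0.0855
t: 2.45
ee_pos: [0.4947, 0.3776, 0.0842]
eef_rot: [0.052, 0.705, -0.053, 0.705]
wrist_force: [-0.3, -2.0, 0.7]
width: 0.0128
t: 3.08
ee_pos: [0.4944, 0.3775, 0.1042]
eef_rot: [0.052, 0.706, -0.053, 0.705]
wrist_force: [0.7, -0.7, -4.5]
width: 0.013
```

Holding: width 13 mm and 4.5 N, against about 4.2 N expected. Next I work out the carry.

```bash
cat >> h.py <<'E'
PAN=np.array([.4443,-.078,.115]); D=np.array([np.cos(YAW),np.sin(YAW),0])
def tcp(tilt,lipz,off=.025):
    t=np.deg2rad(tilt); c,s=np.cos(t),np.sin(t)
    lip=PAN+off*D; lip[2]=lipz
    h=-.061*c+.057*s; v=-.061*s-.057*c
    return lip-h*D-np.array([0,0,v])
E
python3 -m crank '[[-30,0,0,0,0,0,-1],[-80,0,0,0,0,0,-1],[-130,0,0,0,0,0,-1],[-180,0,0,0,0,0,-1],[-205,0,0,0,0,0,-1]]'
python3 - <<'E'
from h import *
p=tcp(0,.16);p2=p.copy();p2[2]=.31
print(p,delta(p2,Rs()))
E
```

```text
t: 3.7
ee_pos: [0.4954, 0.3784, 0.3141]
eef_rot: [0.053, 0.704, -0.052, 0.707]
wrist_force: [0.6, -0.0, -3.5]
width: 0.0128
[ 0.5293 -0.091   0.217 ] [   3.2   -459.2    103.1      0.003    0.004   -0.003]
```

```bash
python3 -m crank '[[0,-15,5,0,0,0,-1],[0,-45,15,0,0,0,-1],[0,-90,30,0,0,0,-1],[0,-135,45,0,0,0,-1],[0,-180,60,0,0,0,-1]]'; python3 -m crank '[[0,-45,8,0,0,0,-1],[0,-90,16,0,0,0,-1],[0,-135,24,0,0,0,-1],[0,-180,32,0,0,0,-1],[0,-225,40,0,0,0,-1]]'
python3 - <<'E'
from h import *
p=tcp(0,.16);p2=p.copy();p2[2]=.31
s=sensors.get_obs();print(s['joint_positions']);print(p,delta(p2,Rs()))
f=grab('top','top2.png');g=grab('side','side2.png')
E
```

```text
t: 4.32
ee_pos: [0.5272, 0.1888, 0.3122]
eef_rot: [0.053, 0.705, -0.052, 0.706]
wrist_force: [0.3, -0.4, -4.3]
width: 0.0131
t: 4.95
ee_pos: [0.5318, -0.042, 0.3106]
eef_rot: [0.053, 0.705, -0.053, 0.705]
wrist_force: [1.3, 0.1, -3.8]
width: 0.0132
[-0.079   0.2934  0.236   1.5144  0.0002  0.0708]
[ 0.5293 -0.091   0.217 ] [  0.5   -48.8     4.8     0.002  -0.001  -0.   ]
```

View pics/side2.png

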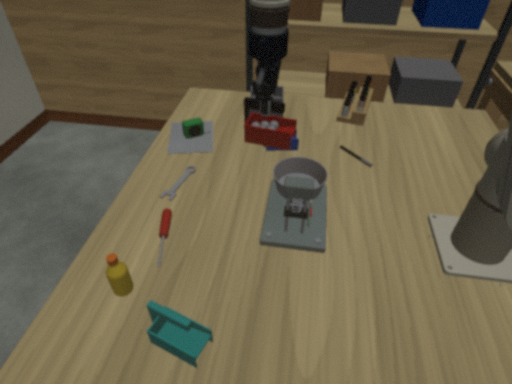

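The side view at (270,130) shows the red scoop held level with its balls in, past the column. I'm positioning it over the pan.

```bash
python3 -m crank '[[0,-30,3,0,0,0,-1],[0,-46,5,0,0,0,-1],[15,-49,5,0,0,0,-1],[50,-49,5,0,0,0,-1],[80,-49,5,0,0,0,-1]]'; python3 -m crank '[[8,0,0,0,0,0,-1],[8,0,0,0,0,0,-1]]'
python3 - <<'E'
from h import *
s=sensors.get_obs();print(s['ee_pos'])
f=grab('top','top3.png');g=grab('side','side3.png')
a=cv2.resize(f['pixels'][160:280,210:330],(400,400),interpolation=2)
b=cv2.resize(g['pixels'][80:220,230:370],(400,400),interpolation=2)
cv2.imwrite('pics/crop4.png',np.hstack([a,b])[:,:,::-1])
for t,z in ((0,.16),(10,.153),(20,.146),(25,.142),(30,.139),(35,.137),(40,.137),(45,.137),(50,.137)):
    print(t,tcp(t,z),delta(tcp(t,z),Rs(tilt=t)))
E
```

```text
t: 5.68
ee_pos: [0.5283, -0.0941, 0.229]
eef_rot: [0.054, 0.706, -0.056, 0.704]
wrist_force: [-0.6, 0.2, -4.5]
width: 0.0133
t: 5.92
ee_pos: [0.5277, -0.0939, 0.2205]
eef_rot: [0.055, 0.706, -0.055, 0.704]
wrist_force: [-0.4, -0.1, -3.4]
width: 0.0132
[ 0.5277 -0.0939  0.2205]
0 [ 0.5293 -0.091   0.217 ] [ 5.2    3.2   -0.2   -0.004  0.     0.002]
10 [ 0.5186 -0.0894  0.2197] [  2.5     3.1   -11.     -0.004  -0.174   0.002]
20 [ 0.5064 -0.0875  0.2204] [  1.8     3.1   -23.4    -0.004  -0.349   0.002]
25 [ 0.4998 -0.0865  0.2194] [  2.8     3.    -30.     -0.004  -0.436   0.003]
30 [ 0.4931 -0.0855  0.2189] [  3.4     3.    -36.9    -0.003  -0.523   0.003]
35 [ 0.4861 -0.0844  0.2187] [  3.5     3.    -43.9    -0.003  -0.611   0.003]
40 [ 0.479  -0.0833  0.2199] [  2.4     3.    -51.1    -0.003  -0.698   0.003]
45 [ 0.4718 -0.0822  0.2204] [  1.8     2.9   -58.4    -0.003  -0.785   0.003]
50 [ 0.4646 -0.0811  0.2204] [  1.9     2.9   -65.6    -0.003  -0.872   0.003]
```

View pics/crop4.png

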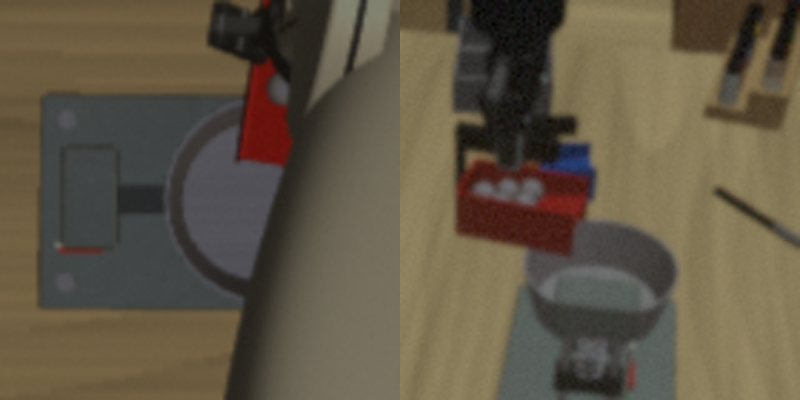

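The lip is over the inner part of the pan mouth, at crop (265,160) from the top and (575,250) from the side. I'm tilting gradually.

```bash
python3 -m crank '[[4,3,-3,0,-0.05,0,-1],[3.5,3,-6,0,-0.1,0,-1],[2.5,3,-11,0,-0.174,0,-1],[2,3,-15,0,-0.225,0,-1],[2,3,-18,0,-0.27,0,-1]]'
python3 - <<'E'
from h import *
print(sensors.get_obs()['joint_positions'])
for t,z in ((18,.147),(20,.146),(25,.142),(30,.139),(35,.137)):
    print(t,delta(tcp(t,z),Rs(tilt=t)))
g=grab('side','side4.png')
b=cv2.resize(g['pixels'][80:220,230:370],(500,500),interpolation=2)
cv2.imwrite('pics/crop5.png',b[:,:,::-1])
E
```

```text
t: 6.65
ee_pos: [0.5119, -0.0884, 0.2221]
eef_rot: [0.046, 0.602, -0.063, 0.795]
wrist_force: [-1.0, -0.1, -3.9]
width: 0.013
[-0.1724  0.0962 -0.2796  0.9207  0.0028 -0.0167]
18 [ 1.2   -0.    -3.5   -0.003 -0.04   0.003]
20 [ 0.1   -0.    -5.9   -0.003 -0.075  0.003]
25 [ -0.7    -0.    -12.5    -0.003  -0.162   0.003]
30 [ -2.     -0.1   -19.3    -0.003  -0.249   0.003]
35 [ -3.8    -0.1   -26.1    -0.003  -0.337   0.003]
```

View pics/crop5.png

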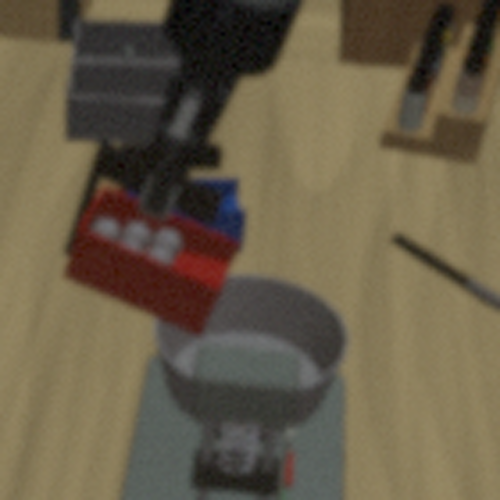

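Tilted about 16°, with the balls still at the back (130,235). I continue slowly.

```bash
python3 -m crank '[[0.5,0,-4,0,-0.05,0,-1],[0,0,-7,0,-0.09,0,-1],[-0.3,0,-10,0,-0.13,0,-1],[-0.7,0,-12.5,0,-0.162,0,-1],[-0.7,0,-12.5,0,-0.162,0,-1]]'
python3 - <<'E'
from h import *
for t,z in ((25,.142),(30,.139),(35,.137),(40,.137)):
    print(t,delta(tcp(t,z),Rs(tilt=t)))
g=grab('side','side5.png')
b=cv2.resize(g['pixels'][80:220,230:370],(500,500),interpolation=2)
cv2.imwrite('pics/crop6.png',b[:,:,::-1])
E
```

```text
t: 7.32
ee_pos: [0.4987, -0.0863, 0.2204]
eef_rot: [0.041, 0.535, -0.066, 0.841]
wrist_force: [-0.5, -0.0, -0.4]
width: 0.0129
25 [ 1.4   -0.1    0.6   -0.003  0.001  0.003]
30 [-1.    -0.1   -5.8   -0.002 -0.086  0.003]
35 [ -3.8    -0.1   -12.3    -0.002  -0.173   0.003]
40 [ -8.     -0.1   -18.3    -0.002  -0.261   0.004]
```

View pics/crop6.png

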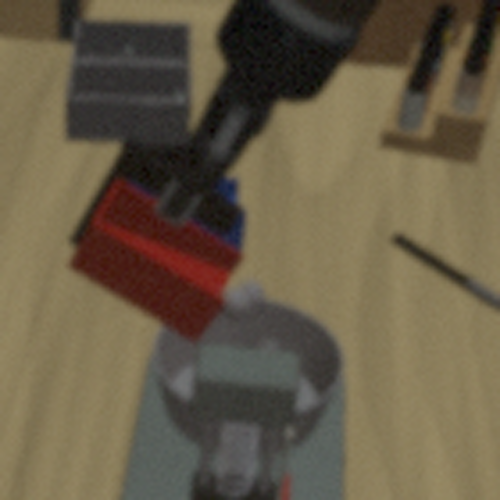

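```bash
python3 -m crank '[[0,0,-3,0,-0.04,0,-1],[-1,0,-6,0,-0.086,0,-1],[-2,0,-9,0,-0.13,0,-1],[-3.8,0,-12.3,0,-0.173,0,-1],[-3.8,0,-12.3,0,-0.173,0,-1]]'
python3 - <<'E'
from h import *
for t,z in ((40,.137),(45,.137)):
    print(t,delta(tcp(t,z),Rs(tilt=t)))
f=grab('top','top5.png');g=grab('side','side6.png')
a=cv2.resize(f['pixels'][160:280,210:330],(400,400),interpolation=2)
b=cv2.resize(g['pixels'][100:220,230:350],(400,400),interpolation=2)
cv2.imwrite('pics/crop7.png',np.hstack([a,b])[:,:,::-1])
E
```

```text
t: 8.0
ee_pos: [0.4868, -0.0844, 0.2196]
eef_rot: [0.035, 0.46, -0.069, 0.884]
wrist_force: [0.5, 0.3, -0.9]
width: 0.0135
40 [-4.8   -0.1   -6.2   -0.002 -0.087  0.004]
45 [ -9.4    -0.2   -11.9    -0.002  -0.174   0.004]
```

View pics/crop7.png

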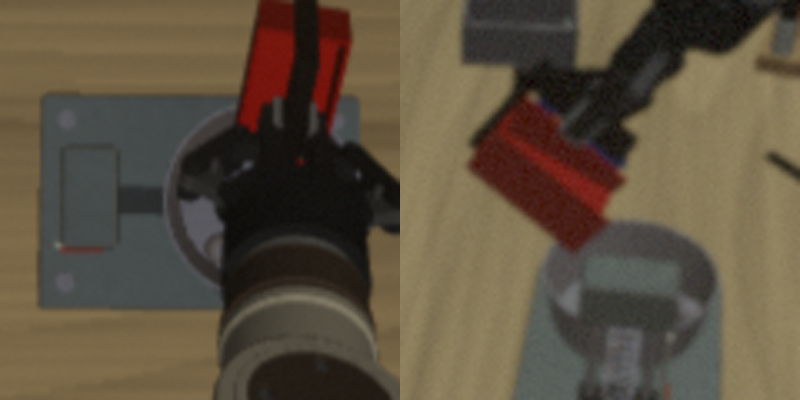

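View pics/side6.png

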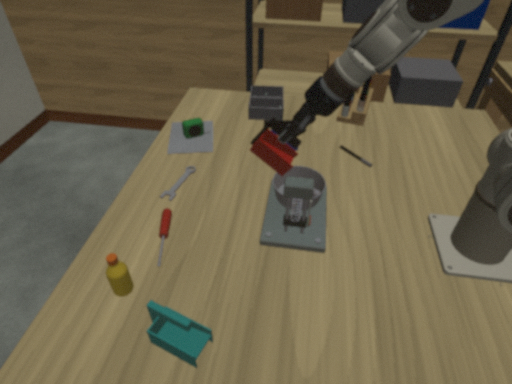

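```bash
python3 -m crank '[[-2.5,0,-3,0,-0.043,0,-1],[-5,0,-6,0,-0.087,0,-1],[-9.4,0,-12,0,-0.174,0,-1],[-9.4,0,-12,0,-0.174,0,-1],[-9.4,0,-12,0,-0.174,0,-1]]'
python3 - <<'E'
from h import *
p=tcp(25,.20); print(delta(p,Rs(tilt=25)))
p=tcp(0,.25); print(delta(p,Rs()))
print(sensors.get_obs()['joint_positions'])
E
```

```text
t: 8.72
ee_pos: [0.4743, -0.0825, 0.2225]
eef_rot: [0.029, 0.381, -0.072, 0.921]
wrist_force: [-0.3, 0.2, -0.9]
width: 0.0128
[-20.4    -0.1    57.2    -0.002   0.351   0.004]
[-20.2    -0.1    99.2    -0.003   0.787   0.003]
[-0.1829 -0.2338 -0.8646  0.1528  0.0179 -0.0207]
```

```bash
python3 -m crank '[[-12,0,20,0,0,0,-1],[-20,0,45,0,0.15,0,-1],[-20,0,62,0,0.31,0,-1],[-20,0,76,0,0.46,0,-1],[-20,0,88,0,0.62,0,-1]]'
python3 - <<'E'
from h import *
p=tcp(0,.26); print(delta(p,Rs()))
E
```

```text
t: 9.35
ee_pos: [0.5244, -0.0902, 0.3022]
eef_rot: [0.049, 0.643, -0.06, 0.762]
wrist_force: [0.6, -1.5, -1.0]
width: 0.0132
[-13.7    -0.1     7.4    -0.003   0.168   0.002]
```

```bash
python3 -m crank '[[-8,0,4,0,0.08,0,-1],[-14,0,7,0,0.168,0,-1],[-14,20,7,0,0.168,0,-1],[-14,60,7,0,0.168,0,-1],[-14,105,7,0,0.168,0,-1]]';python3 -m crank '[[0,45,-2,0,0,0,-1],[0,90,-5,0,0,0,-1],[0,135,-10,0,0,0,-1],[0,180,-15,0,0,0,-1],[0,225,-20,0,0,0,-1]]'
python3 - <<'E'
from h import *
print(delta([.4946,.3775,.30],Rs()))
f=grab('top','top6.png');g=grab('side','side7.png')
a=cv2.resize(f['pixels'][160:280,210:330],(400,400),interpolation=2)
b=cv2.resize(g['pixels'][130:250,230:350],(400,400),interpolation=2)
cv2.imwrite('pics/crop8.png',np.hstack([a,b])[:,:,::-1])
P=cloud(f); print((P[185:257:6,258:324:5,2]*1000).round())
E
```

```text
t: 9.98
ee_pos: [0.546, 0.0145, 0.3175]
eef_rot: [0.055, 0.704, -0.056, 0.706]
wrist_force: [0.6, 0.5, -1.7]
width: 0.0128
t: 10.6
ee_pos: [0.5612, 0.2426, 0.318]
eef_rot: [0.055, 0.703, -0.055, 0.707]
wrist_force: [0.7, -0.6, -1.1]
width: 0.013
[ 17.6   122.9   -86.8    -0.004   0.004  -0.001]
[[-3. -1. nan -1. -1.  1. -3.  2. -1.  4.  1. -0.  1. -1.]
 [18. 21. 19. 20. 20. 84. 83. 84. 19. 17. 18. 21.  3. -0.]
 [22. 20. 21. 71. 48. 40. 41. 39. 55. 72. 24. 19. -2.  0.]
 [19. 20. 59. 55. 37. 39. 43. 40. 38. 40. 64. nan  3.  1.]
 [19. 72. 38. 59. 37. 39. 39. 39. 37. 38. 47. 73.  4. -0.]
 [21. 51. 39. 41. 41. 36. 37. 40. 40. 38. 38. 64.  0.  1.]
 [62. nan 41. 41. 57. 56. 39. 37. 38. 56. 61. 60. 85. -2.]
 [18. 62. 41. 41. 41. 36. 39. 37. 37. 39. 39. 69.  1. -0.]
 [19. 86. 42. 57. 60. 57. 58. 42. 34. 39. 52. 76. -1. -0.]
 [21. 19. 80. 45. 73. 72. 40. 42. 38. 53. 76. 18. -2.  3.]
 [20. 19. 19. 82. 74. 61. 57. 62. 70. 86. 26. 24. 17.  2.]
 [20. 19. 21. 21. 20. 17. 22. 19. 19. 18. 22. 18. -3. -0.]]
```

View pics/crop8.png

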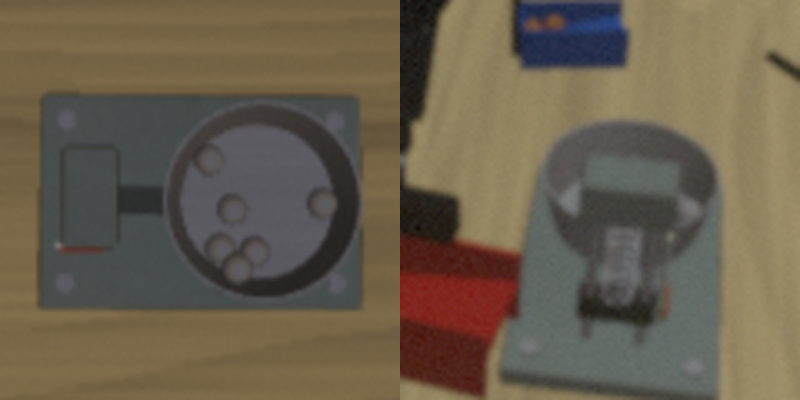

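View pics/top6.png

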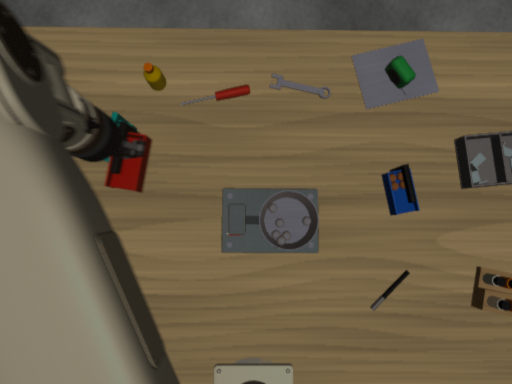

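All six balls are in the pan: five loosely grouped at crop (210–255,160–270) and one at (322,203). The rim now reads about 85 mm and the pan floor about 39 mm, so the pan has sunk 30 mm onto its stop. Next I return the scoop to its old spot.

```bash
python3 -m crank '[[0,30,-25,0,0,0,-1],[0,60,-50,0,0,0,-1],[5,95,-70,0,0,0,-1],[17,118,-84,0,0,0,-1],[17,123,-87,0,0,0,-1]]';python3 -m crank '[[30,0,0,0,0,0,-1],[70,0,0,0,0,0,-1],[110,0,0,0,0,0,-1],[150,0,0,0,0,0,-1],[170,0,0,0,0,0,-1]]'
python3 - <<'E'
from h import *
print(delta([.4946,.3775,.0862],Rs()))
f=grab('top','top7.png');g=grab('side','side8.png')
a=cv2.resize(f['pixels'][140:260,50:170],(400,400),interpolation=2)
b=cv2.resize(g['pixels'][264:384,180:300],(400,400),interpolation=2)
cv2.imwrite('pics/crop9.png',np.hstack([a,b])[:,:,::-1])
P=cloud(g); px=g['pixels'].astype(int); m=(px[...,0]>80)&(px[...,1]<55)&(px[...,2]<55); m[:310]=0
q=P[m]; q=q[~np.isnan(q[:,0])]; print(len(q),q.min(0),q.max(0))
E
```

```text
t: 11.32
ee_pos: [0.4918, 0.3819, 0.2991]
eef_rot: [0.052, 0.704, -0.051, 0.706]
wrist_force: [0.0, -0.9, -0.4]
width: 0.013
t: 11.95
ee_pos: [0.4919, 0.3804, 0.1272]
eef_rot: [0.052, 0.705, -0.053, 0.705]
wrist_force: [0.5, 0.1, -1.6]
width: 0.013
[41.1   -2.5    3.1    0.004  0.001  0.001]
1345 [0.4263 0.3582 0.0445] [0.5371 0.4439 0.2011]
```

View pics/crop9.png

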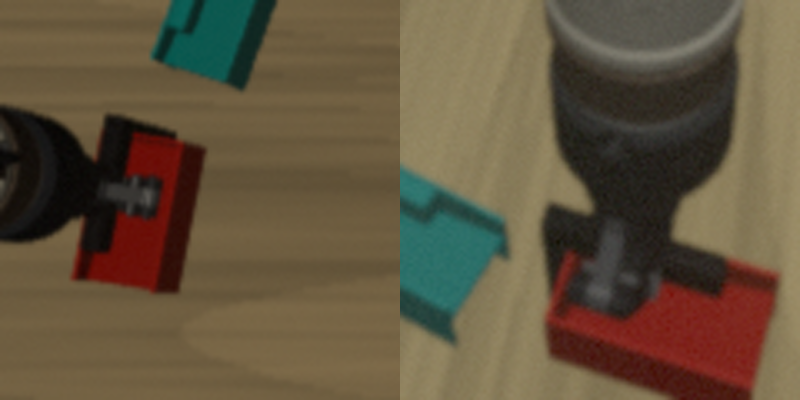

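The scoop is empty and level above its old spot, clear of the turquoise one at crop (200,40). I lower it gently.

```bash
python3 -m crank '[[15,-2.5,3,0,0,0,-1],[28,-2.5,3,0,0,0,-1],[35,-2.5,3,0,0,0,-1],[39,-2.5,3,0,0,0,-1],[41,-2.5,3,0,0,0,-1]]'; python3 -m crank '[[1,0,0,0,0,0,-1],[1.5,0,0,0,0,0,-1],[2,0,0,0,0,0,-1],[2,0,0,0,0,0,-1]]'
```

```text
t: 12.68
ee_pos: [0.4939, 0.3773, 0.0858]
eef_rot: [0.051, 0.705, -0.053, 0.705]
wrist_force: [-0.8, -0.3, -1.6]
width: 0.0128
t: 13.18
ee_pos: [0.494, 0.3775, 0.0843]
eef_rot: [0.052, 0.705, -0.053, 0.705]
wrist_force: [-0.2, -0.1, 0.6]
width: 0.0133
```

Contact: the force went from -1.6 to +0.6 N. Releasing.

```bash
python3 -m crank '[[0,0,0,0,0,0,-0.4],[0,0,0,0,0,0,0],[0,0,0,0,0,0,0.6],[0,0,0,0,0,0,1],[0,0,0,0,0,0,1]]'; python3 -m crank '[[0,0,0,0,0,0,1],[-10,0,0,0,0,0,1],[-40,0,0,0,0,0,1],[-80,0,0,0,0,0,1],[-130,0,0,0,0,0,1]]'; python3 -m crank '[[-20,0,-40,0,0,0,1],[-20,0,-90,0,0,0,1],[-20,0,-140,0,0,0,1],[-20,0,-170,0,0,0,1],[-20,0,-170,0,0,0,1]]'
python3 - <<'E'
from h import *
f=grab('top','top8.png');g=grab('side','side9.png')
P=cloud(f); print((P[185:257:8,258:324:6,2]*1000).round())
b=cv2.resize(g['pixels'][264:384,180:300],(400,400),interpolation=2)
a=cv2.resize(f['pixels'][140:260,50:170],(400,400),interpolation=2)
cv2.imwrite('pics/crop10.png',np.hstack([a,b])[:,:,::-1])
S=cloud(g); ms=np.zeros(S.shape[:2],bool); ms[325:384,215:300]=1
q=S[ms&(S[...,2]>.085)&(S[...,2]<.102)]; print(cv2.minAreaRect((q[:,:2]*1000).astype(np.float32)),np.median(q[:,2]))
E
```

```text
t: 13.8
ee_pos: [0.4941, 0.3775, 0.0843]
eef_rot: [0.052, 0.705, -0.053, 0.705]
wrist_force: [0.5, -0.0, -0.6]
width: 0.0855
t: 14.42
ee_pos: [0.4936, 0.3773, 0.2153]
eef_rot: [0.051, 0.706, -0.053, 0.705]
wrist_force: [0.6, 0.3, 0.1]
width: 0.0855
t: 15.05
ee_pos: [0.3237, 0.4028, 0.2368]
eef_rot: [0.051, 0.706, -0.052, 0.705]
wrist_force: [0.9, 0.0, -0.2]
width: 0.0854
[[-0. nan -1. -1. -0. -1. -2. -3.  0. -0.  1.]
 [20. 21. 19. 85. 71. 66. 74. 84. 18. 20. -0.]
 [17. 20. 59. 41. 40. 35. 40. 40. 68. 21. -1.]
 [16. 61. 57. 56. 42. 37. 39. 37. 39. 67. -2.]
 [61. 39. 39. 38. 40. 42. 39. 36. 55. 54. 82.]
 [22. 42. 36. 53. 53. 39. 40. 41. 40. 56. -0.]
 [17. 78. 40. 60. 54. 60. 39. 41. 41. 72. -4.]
 [21. 20. 79. 48. 73. 39. 37. 51. 76. 17. -0.]
 [19. 19. 21. 19. 88. 83. 85. 19. 19. 17. 14.]]
((499.0024719238281, 375.6098937988281), (14.963933944702148, 90.83435821533203), 81.75680541992188) 0.09483410724999919
```

View pics/crop10.png

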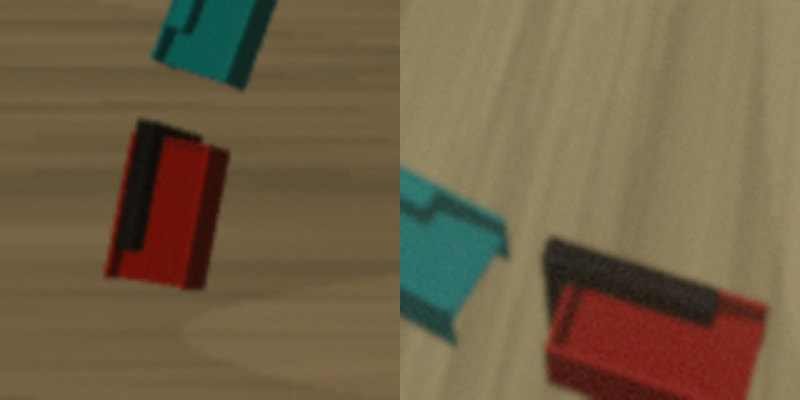

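View pics/top8.png

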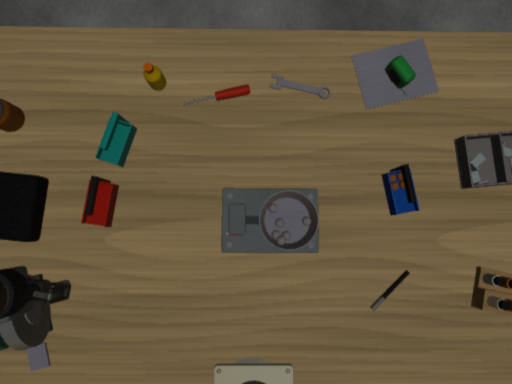

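The red scoop stands upright and empty at top (100,202), with its bar top at 95 mm. The pan at (290,220) is still on its stop, the blue scoop at (400,190) is untouched, and the arm is clear. Handing in.

```bash
python3 -m crank '[[0,0,0,0,0,0,1],[0,0,0,0,0,0,1],[0,0,0,0,0,0,1]]'; python3 -c "
from cell import workorder; print(workorder.close_job())"
```

```text
t: 15.52
ee_pos: [0.3264, 0.4026, 0.2362]
eef_rot: [0.052, 0.705, -0.053, 0.705]
wrist_force: [-0.3, 0.5, -0.2]
width: 0.0855
the job is handed in; nothing more can be done
None
```

I poured all six steel balls from the red scoop into the scale pan, set the empty scoop back upright on its old spot and let go. The job was handed in at about 15.5 s of the 67 s allowed.

- **Pan:** the last depth picture gives the rim at about 85 mm and the pan floor at about 39 mm, down from 115 and 69 mm. That is the full 30 mm sink, so the pan is on its stop. An earlier picture, taken after the pour, showed the same.
- **Red scoop:** it stands level, with the top of its bar at 95 mm, within about 1 mm of where it started.
- **Other things:** the blue and turquoise scoops look unmoved in the pictures.
- **Robot:** the gripper is open and clear of everything.

No check failed or disagreed.

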